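Fit the carton stop post and hold the index plunger open

ROBOT

A 6-joint arm with a two-finger parallel gripper is mounted at the origin on the work surface. World frame = base frame: x ahead of the robot, y to its left, z up, the work surface at z = 0. Lengths are in m, angles in degrees, forces in N, time in s.
With the tool pointing down it reaches from about 0.325 to 1 m from the base axis. Payload 5.1 kg.
Tool frame: the origin (TCP) lies at the very end of the fingers, on their centre line; the grasp point (between the pads) lies 19 mm behind it; z points along the fingers, y is the line along which they close (so a half turn about z gives the same grasp; the last joint's range is limited). The gripper opens to 85 mm and grips with 20 to 120 N. Pads are 22 mm wide; open, the fingers measure 114 mm over their backs; the gripper's body (76 mm by 85 mm) begins 54 mm behind the grasp point. The pads swing forward as they close: fully open they stand 13 mm farther back than shut.
Start: joints at [63.163, 7.093, 94.555, -0, 78.352, -4.733], TCP at [0.245, 0.602, 0.231] pointing down, gripper open.
Joint ranges: [-149.61, 149.61], [-58.7, 133.49], [1.44, 155.28], [-77.14, 257.14], [18.33, 153.61], [-166.67, 166.67]. Speed limits (degrees/s): [147.25, 147.25, 180, 180, 180, 180].

INTERFACE

Orientations are given as [roll, pitch, yaw] about the fixed x, y, z axes, in that order (R = Rz(yaw) Ry(pitch) Rx(roll)).
In Python, from station import get_state, camera, sign_off gives the robot as it stands.
- The arm moves only by the tool step_arm, never from a script. Its argument "steps" is a list of rows, each a list of 5 numbers: the finger opening in cm, from 0 to 8.54, then the shift along the tool's x, y, z in cm, then the turn about the tool's z in degrees. In form: [[hand, tx, ty, tz, twist], ...]. A call has 1 to 5 rows; each row shifts and turns the commanded pose from where the row before left it, along the tool's axes as they then stand; what a row does not reach is not made up. A row lasts 1/10 s, in which the tool goes at most 50 mm and 8.59 degrees, less where a joint would pass 70% of its speed; a pose out of reach is approached as far as the arm can. A call is refused whole if a number of a shift passes 5 or a number of a turn 8.59, either way. A call with a gripper value outside its range is refused whole. The fingers move at their own pace and stop on an object; the grip force is fixed at half the most. Time passes only in rows, so rows that do not move let the fingers close. It gives the time, the measured TCP pose, the force, the opening and the grip force at its end, in the units of the state.
- get_state(): the state, without advancing time (a new reading comes with each control period).
- camera(name): name is "scene" or "side" or "wrist"; returns a dict with "color" (480x640x3 uint8, red, green, blue), "camera_matrix" (3x3 intrinsics, pixels), "rvec" (rotation vector, rad) and "tvec" (3), from world to camera coordinates, as OpenCV has them. Camera axes: x right, y down, z forward; pixel columns grow to the right and rows downward; lengths in m; the calibration is good to about 2 mm. A picture is of the moment at which its call begins. There is no depth.
- sign_off(): hands the job in; it is judged then, once.
The state is a dict: "time_s": time; "qpos": joint angles; "qvel": joint speeds; "joint_efforts": joint torques, N m; "eef_pos": TCP position; "tool_rot": TCP orientation; "wrist_force": force on the tool from outside, world axes, zero at the start; "moment": the same for the moment, N m; "width": opening from 0.0 (shut) to 1.0 (fully open); "gripper_force": force on a finger pad.
Only numpy, scipy, OpenCV 4.12 (cv2) and the standard library are available. Lean on these libraries where they do the work, as an engineer would, in place of code of your own. Each camera call takes 0.05 s, during which the arm holds its last target. There are 200 camera calls.

TASK

On the packing bench, take the longest of the three steel posts from the wooden rack, stand it fully home in the bore of the carton-stop jig's carriage and let it go. Then pull the jig's black-knobbed index plunger straight up as far as it goes and keep it there, its pin clear of its hole in the rail, so that the carriage can be shifted to the next carton size: finish while still holding the plunger up. Leave the other two posts in the rack and do not shove or topple the tape roll, pen cup or box cutter lying near them.

Things in the scene. Friction and masses are not known exactly. Their poses are not given: they have to be found in the camera images.
- jig: carton-stop jig, fixed to the table: aluminium rail 100 x 280 x 15 mm (its x, y, z) with a row of small holes; on it a steel carriage block 80 x 80 mm, top at 50 mm, centred 55 mm along +y; from the block a steel arm 36 mm wide, top at 50 mm, reaches along -y and carries the index plunger 65 mm along -y from the origin. Origin: centre of the rail's underside, on the table; z up
- bore (a point): floor of the vertical bore in the middle of the carriage block, on its axis, 20 mm above the table; the bore is 20 mm across and 30 mm deep, its mouth at 50 mm chamfered 3 mm; 120 mm from the plunger
- seat (a point): mouth of the hole in the rail's top where the plunger's pin sits, 15 mm above the table, under the plunger's axis
- plunger_knob (a point): centre of the top face of the plunger's black round knob; it moves up with the plunger. Vertical knob 26 mm in diameter, 28 mm high, its top 103 mm above the table when seated; under it an 8 mm stem, then the fixed 20 mm wide sleeve, top at 58 mm. Can be gripped from above at any yaw
- plunger (a joint): how far the plunger is pulled up: 0 seated (pin 12 mm deep in the rail), 0.022 m at the stop (fully back, pin tip 10 mm above the rail). A spring pulls it back down with about 7 N at 0 and 11 N at the stop; it does not latch
- rack: wooden rack fixed to the table, 60 x 200 x 40 mm (its x, y, z), with three wells 20 mm across and 30 mm deep in a row along y, 65 mm apart, well floors 10 mm above the table; one post in each. Origin: centre of the underside
- post_long: the longest post: plain round steel post, 18 mm in diameter, 95 mm long, standing upright in any of the rack's wells, top 105 mm above the table, about 0.14 kg. Origin: centre of its foot; z along the post
- post_mid: plain steel post, 18 mm in diameter, 75 mm long, in the rack; stays there. Origin: centre of its foot
- post_short: plain steel post, 18 mm in diameter, 55 mm long, in the rack; stays there. Origin: centre of its foot
- tape: orange roll of tape lying flat, a ring of 84 mm outer diameter, 60 mm hole, 24 mm high, between jig and rack; a bystander; origin: centre of underside
- cup: empty grey pen cup, 64 mm across the rim, 90 mm high; a bystander; origin: centre of underside
- cutter: flat grey box cutter lying on the table, about 145 x 20 x 12 mm, nearest the robot; a bystander; origin: underside, middle of the handle

How it is judged:
By the outcome, as a careful person would: the job done as asked, in the order asked, and still so for the second after the job is handed in, while the arm keeps its last pose, push and grip.
It also fails if it takes over 54 s, if anything falls off the work surface, if the arm or the gripper's body presses on something with over 40 N, if the wrist force passes 120 N, or if a joint passes its speed limit or range.

## Working session

There is one attempt and no reset: what is moved stays moved. The work goes in short steps, Python scripts to look and compute and a tool call to move; the robot and the scene stay as the last step left them, time stands still between calls to the robot, and variables do not carry over. Pictures are saved under pics/ and viewed, at most 10 in all, crops included, and the job is handed in when it is done.

Besides the shell and the picture viewer there is one more tool, called as name([rows], argument=value, ...), one row to a line, values as JSON. step_arm: Moves the arm, as the interface text tells. Its arguments: {"type":"object","properties":{"steps":{"type":"array"}},"required":["steps"]}

```bash
mkdir -p pics
python3 - <<'E'
from station import *
import cv2,pickle
s=get_state();print(s)
d={n:camera(n) for n in("scene","side","wrist")}
pickle.dump(d,open("d0.pkl","wb"))
for n in d: cv2.imwrite(f"pics/{n}0.png",d[n]["color"][:,:,::-1]); print(n,d[n]["camera_matrix"].round(1).tolist(),d[n]["rvec"],d[n]["tvec"])
E
```

```text
{'time_s': 0.0, 'qpos': array([ 6.31644550e+01,  7.13442353e+00,  9.46341523e+01,  1.40861658e-03,
        7.83505401e+01, -4.73167185e+00]), 'qvel': array([ 0.02929194, -0.03658178, -0.01285385,  0.08652648, -0.04936569,
       -0.03997362]), 'joint_efforts': array([-4.48250157e-04, -4.23603809e+01, -3.65457630e+01, -2.97358690e-05,
        6.97501513e-03, -8.18081134e-06]), 'eef_pos': array([0.24432312, 0.60168107, 0.2300418 ]), 'tool_rot': array([-1.79881404e+02, -1.12001060e-02,  1.57895829e+02]), 'wrist_force': array([-0.24476528,  0.9867237 ,  0.124419  ]), 'moment': array([ 0.05055006,  0.02598576, -0.05683363]), 'gripper_force': 0.0, 'width': 1.0009821126388037}
scene [[558.4, 0.0, 321.9], [0.0, 558.4, 232.7], [0.0, 0.0, 1.0]] [ 1.97533273  1.09498519 -0.55139536] [-0.28018803 -0.17505821  1.34475087]
side [[465.0, 0.0, 322.4], [0.0, 465.0, 244.4], [0.0, 0.0, 1.0]] [ 0.60828954 -2.76338788  0.98072405] [0.48009605 0.23734345 0.7071889 ]
wrist [[345.2, 0.0, 320.2], [0.0, 345.2, 245.4], [0.0, 0.0, 1.0]] [-2.40497659 -1.61815309 -0.22517056] [-0.64855276 -0.03534302  0.37981623]
```

View pics/scene0.png

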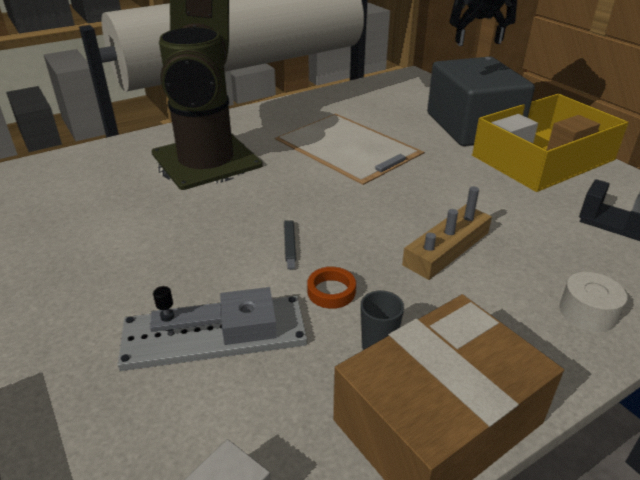

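View pics/side0.png

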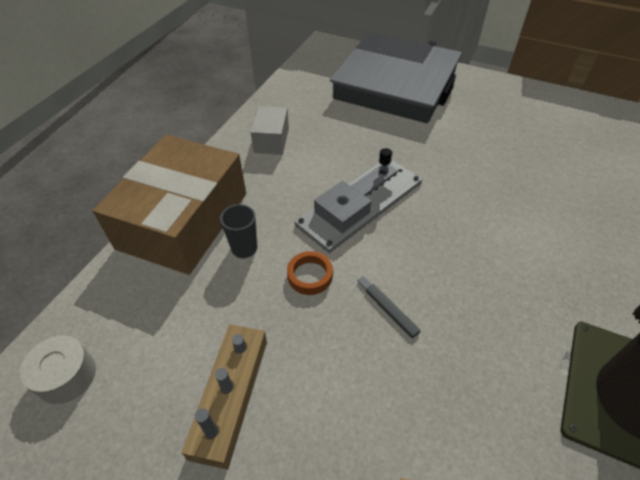

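Scene: the long post is the far-right one, with its top near (474,190). The bore is near (247,308) and the knob near (163,292). Side: long post top (203,413), bore (343,200), knob (385,152). I'll zoom in for accurate pixels.

Run:
```python
import cv2,pickle,numpy as np
d=pickle.load(open("d0.pkl","rb"))
def c(n,x,y,w=100,h=75): return cv2.resize(d[n]["color"][y:y+h,x:x+w,::-1],(w*4,h*4),interpolation=cv2.INTER_CUBIC)
im=np.vstack([np.hstack([c("scene",410,180),c("side",170,380)]),np.hstack([c("scene",200,280),c("side",310,140)])])
cv2.imwrite("pics/z.png",im)
```

```text
(no output)
```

View pics/z.png

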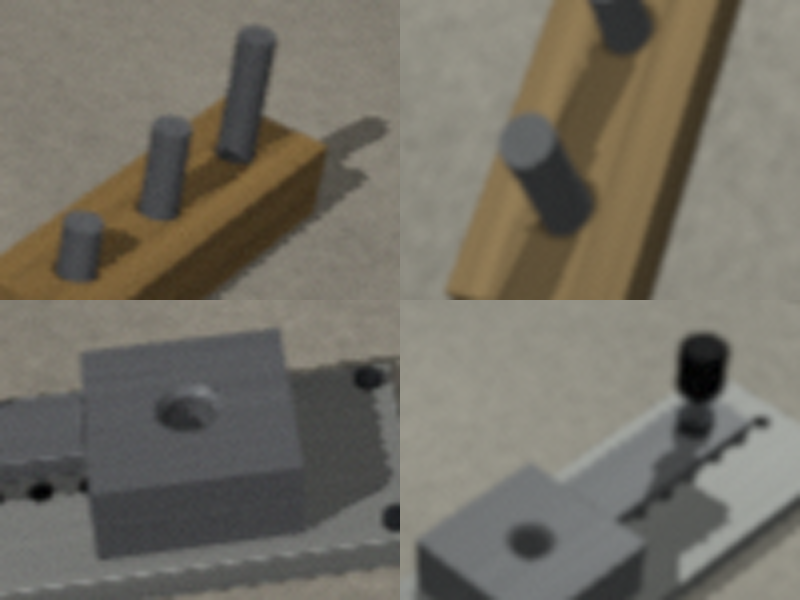

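View pics/wrist0.png

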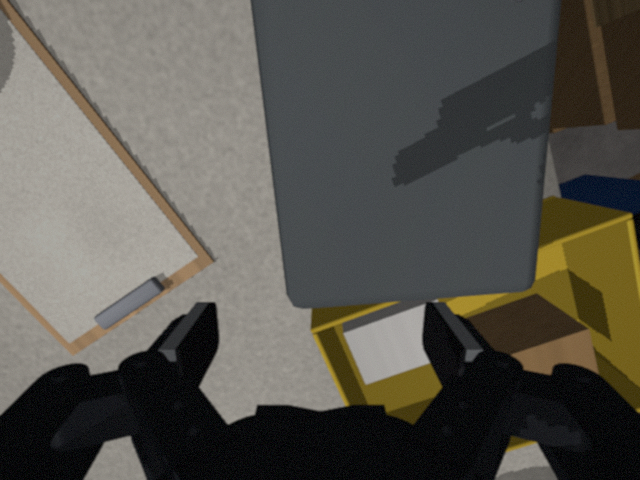

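Long post top: scene (474,189), side (202.5,415.2). Bore mouth: scene (246.8,307), side (342.7,200.2). Knob top: side (386.2,151.3), scene about (163,291).

```bash
cat > h.py <<'E'
import cv2,numpy as np
def ray(c,uv):
    R=cv2.Rodrigues(np.array(c["rvec"]))[0];t=np.array(c["tvec"]).ravel()
    p=cv2.undistortPoints(np.array([[uv]],float),np.array(c["camera_matrix"]),None)[0,0]
    return -R.T@t,R.T@np.array([p[0],p[1],1])
def atz(c,uv,z):
    o,d=ray(c,uv);return o+d*(z-o[2])/d[2]
def proj(c,X): return cv2.projectPoints(np.array(X,float).reshape(-1,3),np.array(c["rvec"]),np.array(c["tvec"]),np.array(c["camera_matrix"]),None)[0][:,0]
E
python3 - <<'E'
from h import *
import pickle
d=pickle.load(open("d0.pkl","rb"))
for n,z,a,b in[("long",.105,(474,189),(202.5,415.2)),("mid",.085,(453,211.5),None),("short",.065,(430.5,235.3),None),("bore",.05,(246.8,307),(342.7,200.2)),("knob",.103,(163,291),(386.2,151.3)),("tape",.024,(332,283),(310,269)),("cup",.09,(382,305),(239,217))]:
    print(n,atz(d["scene"],a,z).round(4), atz(d["side"],b,z).round(4) if b else "")
w=d["wrist"];R=cv2.Rodrigues(w["rvec"])[0];print("wristcam",-R.T@w["tvec"],R.T[:,2])
E
```

```text
long [0.5531 0.3184 0.105 ] [0.5492 0.3183 0.105 ]
mid [0.5678 0.2559 0.085 ] 
short [0.5826 0.1925 0.065 ] 
bore [ 0.5608 -0.1586  0.05  ] [ 0.5583 -0.1571  0.05  ]
knob [ 0.5182 -0.2686  0.103 ] [ 0.5145 -0.2683  0.103 ]
tape [5.587e-01 3.000e-04 2.400e-02] [0.5527 0.0022 0.024 ]
cup [ 0.7    -0.0059  0.09  ] [ 0.6946 -0.0051  0.09  ]
wristcam [0.17897974 0.6284958  0.372947  ] [ 0.25552709 -0.10691574 -0.96087196]
```

step_arm([
  [8.54, -3.9, -1.5, 0, 0],
  [8.54, -3.9, -1.5, 0, 0],
  [8.54, -3.9, -1.5, 0, 0],
  [8.54, -3.9, -1.5, 0, 0],
  [8.54, -3.9, -1.5, 0, 0],
])

```text
time_s: 0.65
eef_pos: [0.3979, 0.458, 0.2309]
tool_rot: [-180.0, -0.0, 157.9]
wrist_force: [0.9, 1.0, -0.1]
width: 0.998
gripper_force: 0.0
```

step_arm([
  [8.54, -3.9, -1.5, 0, 0],
  [8.54, -3.9, -1.5, 0, 0],
  [8.54, -3.9, -1.5, 0, 0],
  [8.54, -3.9, -1.5, 0, 0],
  [8.54, -3.9, -1.5, 0, 0],
])

```text
time_s: 1.15
eef_pos: [0.5504, 0.315, 0.231]
tool_rot: [-180.0, -0.0, 157.9]
wrist_force: [0.7, -0.5, 0.4]
width: 1.002
gripper_force: 0.0
```

step_arm([
  [8.54, 0, 0, 0, 7.8],
  [8.54, 0, 0, 0, 7.8],
  [8.54, 0, 0, 0, 7.8],
  [8.54, 0, 0, 0, 7.8],
  [8.54, 0, 0, 0, 7.8],
])

```text
time_s: 1.65
eef_pos: [0.5493, 0.3163, 0.2308]
tool_rot: [-179.9, -0.0, 118.6]
wrist_force: [-0.2, -0.8, -0.8]
width: 0.996
gripper_force: 0.0
```

step_arm([
  [8.54, 0, 0, 0, 7.8],
  [8.54, 0, 0, 0, 7.8],
  [8.54, 0, 0, 0, 0],
  [8.54, 0, 0, 0, 0],
])

```text
time_s: 2.05
eef_pos: [0.5494, 0.3164, 0.231]
tool_rot: [-180.0, 0.0, 103.5]
wrist_force: [0.8, 0.1, -0.3]
width: 1.003
gripper_force: 0.0
```

Run:
```python
from station import *
from h import *
import pickle
w=camera("wrist");s=get_state();print(s["eef_pos"],s["tool_rot"])
pickle.dump((w,s),open("w1.pkl","wb"))
print(proj(w,[[.551,.318,.105],list(s["eef_pos"])]))
cv2.imwrite("pics/w1.png",w["color"][:,:,::-1])
```

```text
[0.54938975 0.3164374  0.23106297] [-1.79975090e+02  5.97145899e-03  1.03433271e+02]
[[323.3987308  235.30484209]
 [321.23074016 307.20476198]]
```

View pics/w1.png

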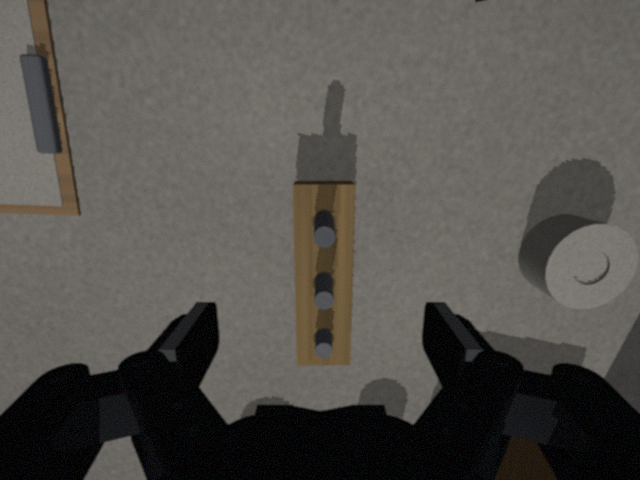

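The long post's top is at (324.5,237), within about 1.5 mm of the prediction. I'll shift ty by +2.5 mm, descend and grip.

step_arm([
  [8.54, 0, 0.25, 3.5, 0],
  [8.54, 0, 0, 3.5, 0],
  [8.54, 0, 0, 3.5, 0],
  [8.54, 0, 0, 3.5, 0],
  [8.54, 0, 0, 2.5, 0],
])

```text
time_s: 2.6
eef_pos: [0.5506, 0.3165, 0.0634]
tool_rot: [-179.8, 0.0, 103.4]
wrist_force: [0.5, 0.7, 0.1]
width: 1.004
gripper_force: 0.0
```

step_arm([
  [8.54, 0, 0, 0, 0],
  [4.0, 0, 0, 0, 0],
  [3.0, 0, 0, 0, 0],
  [2.5, 0, 0, 0, 0],
  [2.2, 0, 0, 0, 0],
])

```text
time_s: 3.1
eef_pos: [0.553, 0.3175, 0.0682]
tool_rot: [179.8, -0.0, 103.3]
wrist_force: [-0.4, 0.3, -0.4]
width: 0.332
gripper_force: 0.0
```

step_arm([
  [2.0, 0, 0, 0, 0],
  [1.8, 0, 0, 0, 0],
  [1.6, 0, 0, 0, 0],
  [1.4, 0, 0, 0, 0],
  [1.4, 0, 0, 0, 0],
])

```text
time_s: 3.6
eef_pos: [0.5523, 0.3172, 0.067]
tool_rot: [180.0, -0.0, 103.3]
wrist_force: [0.5, 0.1, 4.1]
width: 0.197
gripper_force: 58.3
```

step_arm([
  [1.4, 0, 0, -1, 0],
  [1.4, 0, 0, -2.5, 0],
  [1.4, 0, 0, -3.5, 0],
  [1.4, 0, 0, -4, 0],
  [1.4, 0, 0, -3, 0],
])

```text
time_s: 4.1
eef_pos: [0.552, 0.3171, 0.2087]
tool_rot: [179.9, -0.0, 103.3]
wrist_force: [0.3, 0.1, -1.6]
width: 0.198
gripper_force: 59.5
```

step_arm([
  [1.4, -2, -0.5, 0, 0],
  [1.4, -4, -0.9, 0, 0],
  [1.4, -4, -0.9, 0, 0],
  [1.4, -4, -0.9, 0, 0],
  [1.4, -4, -0.9, 0, 0],
])

```text
time_s: 4.6
eef_pos: [0.5519, 0.1302, 0.2044]
tool_rot: [-179.8, -0.0, 103.3]
wrist_force: [0.6, 0.3, -1.6]
width: 0.192
gripper_force: 59.5
```

step_arm([
  [1.4, -4, -0.9, 0, 0],
  [1.4, -4, -0.9, 0, 0],
  [1.4, -4, -0.9, 0, 0],
  [1.4, -4, -0.9, 0, 0],
  [1.4, -4, -0.8, 0, 0],
])

```text
time_s: 5.1
eef_pos: [0.5548, -0.0743, 0.2045]
tool_rot: [-179.8, -0.1, 103.3]
wrist_force: [-0.1, 0.8, -1.9]
width: 0.194
gripper_force: 59.5
```

step_arm([
  [1.4, -4, -0.9, 0, 0],
  [1.4, -3, -0.7, 0, 0],
  [1.4, -1.4, -0.1, 0, 0],
  [1.4, 0, 0, 4, 0],
  [1.4, 0, 0, 2, 0],
])

```text
time_s: 5.6
eef_pos: [0.5574, -0.1578, 0.1428]
tool_rot: [-179.8, -0.2, 103.2]
wrist_force: [-0.2, 0.2, -1.9]
width: 0.192
gripper_force: 59.5
```

step_arm([
  [1.4, 0, 0, 0, 0],
  [1.4, 0, 0, 0, 0],
  [1.4, 0, 0, 0, 0],
])

```text
time_s: 5.9
eef_pos: [0.5603, -0.158, 0.148]
tool_rot: [179.9, 0.1, 103.3]
wrist_force: [0.3, 0.6, -0.9]
width: 0.194
gripper_force: 59.5
```

Run:
```python
from station import *
from h import *
import pickle
d={n:camera(n) for n in("scene","side","wrist")};s=get_state();print(s["eef_pos"],s["tool_rot"],s["wrist_force"])
pickle.dump((d,s),open("d2.pkl","wb"))
def c(n,x,y,w=100,h=75): return cv2.resize(d[n]["color"][y:y+h,x:x+w,::-1],(w*4,h*4),interpolation=cv2.INTER_CUBIC)
print(proj(d["wrist"],[[.5595,-.158,.05],[.516,-.2685,.103]]))
e=s["eef_pos"]
for n in("scene","side"): print(n,proj(d[n],[list(e),[e[0],e[1],e[2]-.057]]))
im=np.vstack([np.hstack([c("scene",200,250),c("side",300,140)]),np.hstack([cv2.resize(d["wrist"]["color"][:,:,::-1],(400,300)),c("wrist",270,220)])])
cv2.imwrite("pics/w2.png",im)
```

```text
[ 0.56031668 -0.15807189  0.14809571] [1.79866047e+02 9.04487232e-02 1.03320104e+02] [ 0.23155843  0.6505508  -1.03906004]
[[319.3054107  245.77604711]
 [216.53088762 410.63300819]]
scene [[241.87411334 257.18181844]
 [244.93274404 286.78855446]]
side [[343.57623915 160.89249634]
 [342.59097603 184.18077359]]
```

View pics/w2.png

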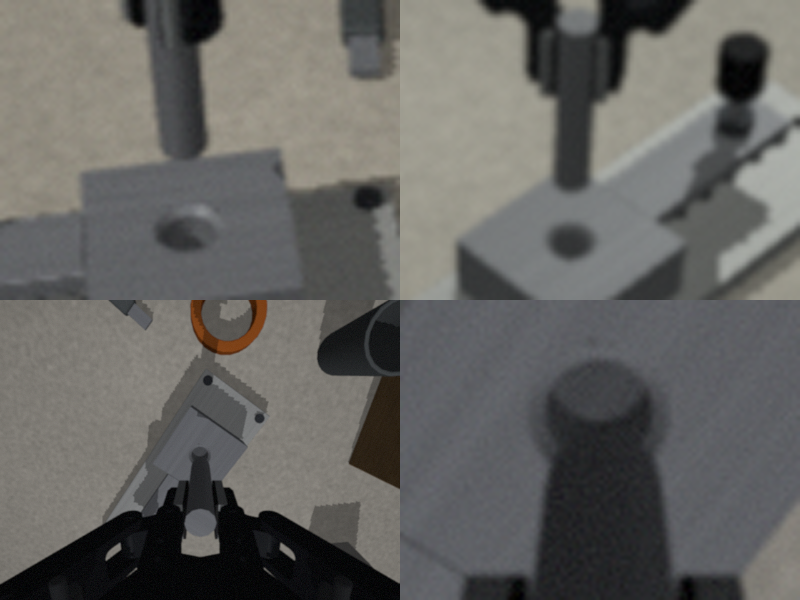

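The post hangs plumb over the bore. Foot: scene (245.5,285.8), side (343,185). Bore: scene (247,307.2), side (342.8,200.2), wrist about (319.8,250).

Run:
```python
from h import *
import pickle
d,s=pickle.load(open("d2.pkl","rb"));e=s["eef_pos"]
for n,f,b in[("scene",(245.5,285.8),(247,307.2)),("side",(343,185),(342.8,200.2)),("wrist",(320,243),(319.8,250))]:
    F=atz(d[n],f,.091);B=atz(d[n],b,.05);D=B-F
    print(n,F.round(4),B.round(4),"diff",D.round(4),"tool",(D@[-.230,.973,0]).round(4),(D@[.973,.230,0]).round(4))
    print(proj(d[n],[[*e[:2],.091],[.5595,-.158,.05]]).round(1).tolist())
```

```text
scene [ 0.5586 -0.1563  0.091 ] [ 0.5613 -0.1585  0.05  ] diff [ 0.0027 -0.0022 -0.041 ] tool -0.0028 0.0021
[[244.9, 286.8], [246.8, 306.4]]
side [ 0.5588 -0.1564  0.091 ] [ 0.5581 -0.1572  0.05  ] diff [-0.0007 -0.0007 -0.041 ] tool -0.0006 -0.0008
[[342.6, 184.2], [342.3, 199.7]]
wrist [ 0.5568 -0.1445  0.091 ] [ 0.5606 -0.161   0.05  ] diff [ 0.0038 -0.0165 -0.041 ] tool -0.0169 -0.0001
[[320.5, 264.9], [319.3, 245.8]]
```

step_arm([
  [1.4, -0.15, 0, 1.5, 0],
  [1.4, 0, 0, 1.5, 0],
  [1.4, 0, 0, 0.5, 0],
  [1.4, 0, 0, 0, 0],
  [1.4, 0, 0, 0, 0],
])

```text
time_s: 6.55
eef_pos: [0.5596, -0.1594, 0.1108]
tool_rot: [-180.0, -0.0, 103.3]
wrist_force: [-0.4, 0.4, -1.6]
width: 0.191
gripper_force: 59.5
```

Run:
```python
from station import *
from h import *
import pickle
d={n:camera(n) for n in("scene","side","wrist")};s=get_state();print(s["eef_pos"],s["wrist_force"])
pickle.dump((d,s),open("d3.pkl","wb"))
def c(n,x,y,w=50,h=37.5): return cv2.resize(d[n]["color"][y:y+38,x:x+w,::-1],(400,300),interpolation=cv2.INTER_CUBIC)
e=s["eef_pos"]
for n in d: print(n,proj(d[n],[[*e[:2],e[2]-.057],[*e[:2],.05],[*e[:2],.02]]).round(1).tolist())
im=np.vstack([np.hstack([c("scene",222,285),c("side",317,180)]),np.hstack([cv2.resize(d["wrist"]["color"][:,:,::-1],(400,300)),c("wrist",295,230)])])
cv2.imwrite("pics/w3.png",im)
```

```text
[ 0.5601833  -0.15960928  0.1119715 ] [ 0.29655501  0.00430523 -1.50400845]
scene [[245.8, 304.7], [246.1, 307.0], [247.5, 320.9]]
side [[342.4, 197.3], [342.3, 199.1], [341.9, 209.6]]
wrist [[321.0, 265.4], [321.0, 262.8], [320.9, 248.9]]
```

View pics/w3.png

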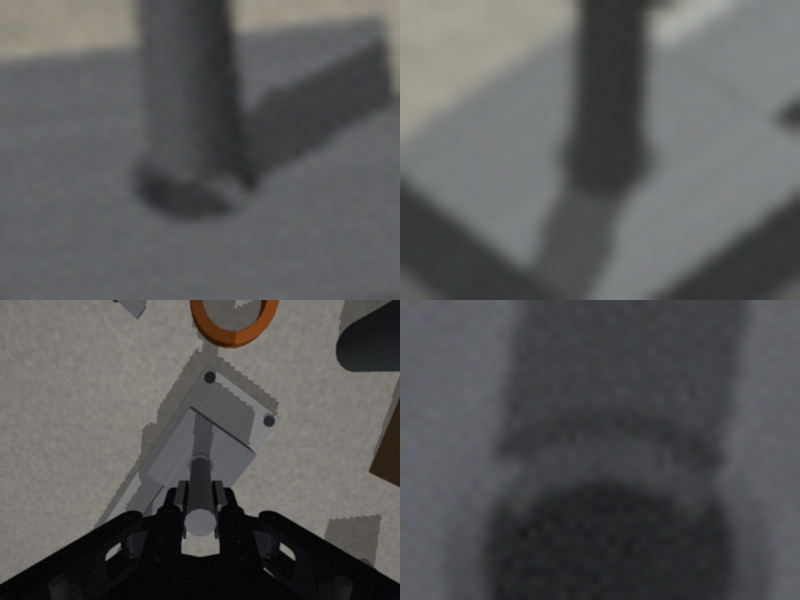

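The foot sits inside the chamfer ring in all three views, to within about 1 mm. I'll lower it gently and watch the force.

step_arm([
  [1.4, 0, 0, 0.4, 0],
  [1.4, 0, 0, 0.3, 0],
  [1.4, 0, 0, 0.3, 0],
  [1.4, 0, 0, 0, 0],
])

```text
time_s: 7.1
eef_pos: [0.5594, -0.1593, 0.1006]
tool_rot: [-180.0, -0.0, 103.3]
wrist_force: [0.4, 0.6, -1.7]
width: 0.195
gripper_force: 59.5
```

step_arm([
  [1.4, 0, 0, 0.4, 0],
  [1.4, 0, 0, 0.4, 0],
  [1.4, 0, 0, 0.4, 0],
  [1.4, 0, 0, 0, 0],
])

```text
time_s: 7.5
eef_pos: [0.5594, -0.1593, 0.0885]
tool_rot: [-180.0, -0.0, 103.3]
wrist_force: [0.5, -0.6, -1.6]
width: 0.195
gripper_force: 59.5
```

step_arm([
  [1.4, 0, 0, 0.4, 0],
  [1.4, 0, 0, 0.4, 0],
  [1.4, 0, 0, 0.1, 0],
  [1.4, 0, 0, 0.1, 0],
  [1.4, 0, 0, 0, 0],
])

```text
time_s: 8.0
eef_pos: [0.5596, -0.1594, 0.0791]
tool_rot: [-180.0, -0.0, 103.3]
wrist_force: [0.2, -0.1, -1.4]
width: 0.194
gripper_force: 59.5
```

step_arm([
  [1.4, 0, 0, 0.05, 0],
  [1.4, 0, 0, 0.05, 0],
  [1.4, 0, 0, 0, 0],
])

```text
time_s: 8.3
eef_pos: [0.5597, -0.1594, 0.0783]
tool_rot: [180.0, -0.0, 103.3]
wrist_force: [0.0, 1.4, -1.4]
width: 0.196
gripper_force: 59.5
```

step_arm([
  [1.4, 0, 0, 0.1, 0],
  [1.4, 0, 0, 0.05, 0],
  [1.4, 0, 0, 0, 0],
])

```text
time_s: 8.6
eef_pos: [0.5598, -0.1594, 0.077]
tool_rot: [180.0, 0.0, 103.3]
wrist_force: [-0.2, -0.1, -0.6]
width: 0.192
gripper_force: 59.7
```

step_arm([
  [1.4, 0, 0, 0.05, 0],
  [1.4, 0, 0, 0.05, 0],
  [1.4, 0, 0, 0, 0],
])

```text
time_s: 8.9
eef_pos: [0.56, -0.1596, 0.0769]
tool_rot: [180.0, 0.0, 103.3]
wrist_force: [-3.1, 0.6, 5.7]
width: 0.195
gripper_force: 60.3
```

The post is on the bore floor: contact at +5.7 N, TCP z 0.077 as expected. I'll release, rise and go over the knob.

step_arm([
  [3, 0, 0, 0, 0],
  [5, 0, 0, 0, 0],
  [7, 0, 0, 0, 0],
  [8.54, 0, 0, 0, 0],
  [8.54, 0, 0, 0, 0],
])

```text
time_s: 9.4
eef_pos: [0.5597, -0.1594, 0.0757]
tool_rot: [-180.0, -0.0, 103.3]
wrist_force: [-0.6, 0.1, -0.4]
width: 0.993
gripper_force: 0.0
```

step_arm([
  [8.54, 0, 0, -1.5, 0],
  [8.54, 0, 0, -2.5, 0],
  [8.54, 0, 0, -3, 0],
  [8.54, 0, 0, -3, 0],
  [8.54, 0, 0, -2, 0],
])

```text
time_s: 9.9
eef_pos: [0.5608, -0.1598, 0.2]
tool_rot: [179.8, 0.1, 103.3]
wrist_force: [-0.2, 0.6, 0.3]
width: 0.997
gripper_force: 0.0
```

step_arm([
  [8.54, -2.5, -1.8, 0, 0],
  [8.54, -2.5, -1.8, 0, 0],
  [8.54, -2.5, -1.8, 0, 0],
  [8.54, -2.2, -1.4, 0, 0],
  [8.54, 0, 0, 0, 0],
])

```text
time_s: 10.4
eef_pos: [0.5152, -0.272, 0.1973]
tool_rot: [180.0, 0.1, 103.1]
wrist_force: [-0.4, 0.4, -0.4]
width: 1.003
gripper_force: 0.0
```

Run:
```python
from station import *
from h import *
import pickle
d={n:camera(n) for n in("scene","side","wrist")};s=get_state();print(s["eef_pos"],s["tool_rot"],s["wrist_force"])
pickle.dump((d,s),open("d4.pkl","wb"))
def c(n,x,y): return cv2.resize(d[n]["color"][y:y+75,x:x+100,::-1],(400,300),interpolation=cv2.INTER_CUBIC)
for n in d: print(n,proj(d[n],[[.516,-.2695,.103],[.5598,-.1595,.115]]).round(1).tolist())
im=np.vstack([np.hstack([c("scene",190,260),c("side",320,130)]),np.hstack([cv2.resize(d["wrist"]["color"][:,:,::-1],(400,300)),c("wrist",270,200)])])
cv2.imwrite("pics/w4.png",im)
```

```text
[ 0.51611599 -0.26920711  0.1965965 ] [1.79952037e+02 1.28789676e-02 1.03288619e+02] [-0.06669145  0.11528746  0.55672702]
scene [[161.9, 290.4], [242.7, 274.8]]
side [[385.7, 150.7], [343.6, 174.3]]
wrist [[321.0, 247.8], [433.4, 99.1]]
```

View pics/w4.png

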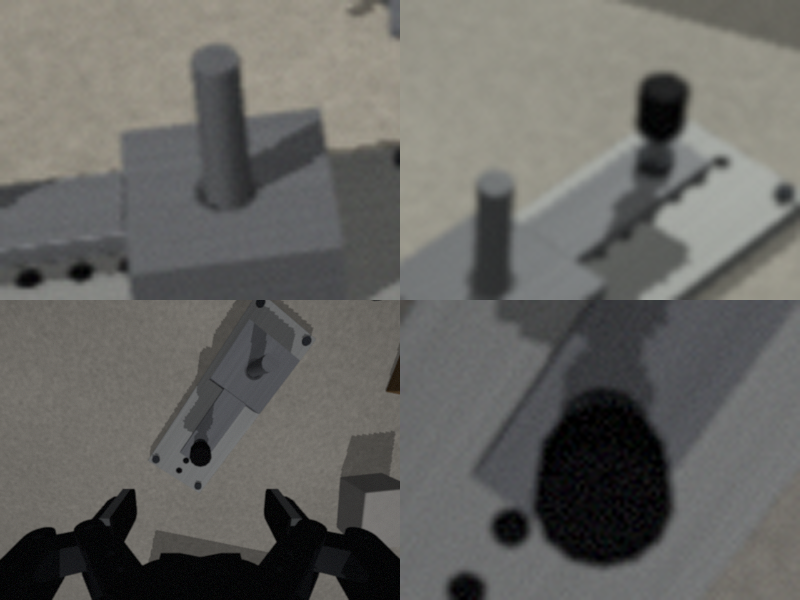

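The post stands upright and seated. Its top is at scene (244,274) and side (344,175.5), both within 1.5 px of the prediction. The knob is centred at wrist (321,250), so I need tx −1 mm, then down to grip.

step_arm([
  [8.54, -0.1, 0, 3.5, 0],
  [8.54, 0, 0, 3.5, 0],
  [8.54, 0, 0, 3, 0],
  [8.54, 0, 0, 2, 0],
  [8.54, 0, 0, 0.6, 0],
])

```text
time_s: 11.05
eef_pos: [0.5148, -0.2682, 0.067]
tool_rot: [-179.8, -0.2, 103.4]
wrist_force: [-0.3, 0.2, -0.2]
width: 1.004
gripper_force: 0.0
```

step_arm([
  [8.54, 0, 0, 0, 0],
  [5, 0, 0, 0, 0],
  [4, 0, 0, 0, 0],
  [3.2, 0, 0, 0, 0],
  [2.8, 0, 0, 0, 0],
])

```text
time_s: 11.55
eef_pos: [0.5166, -0.2708, 0.0708]
tool_rot: [179.9, 0.1, 103.3]
wrist_force: [0.6, 0.6, 0.3]
width: 0.341
gripper_force: 0.0
```

step_arm([
  [2.4, 0, 0, 0, 0],
  [2.0, 0, 0, 0, 0],
  [2.0, 0, 0, 0, 0],
  [2.0, 0, 0, 0, 0],
  [2.0, 0, 0, 0, 0],
])

```text
time_s: 12.05
eef_pos: [0.5164, -0.2708, 0.0709]
tool_rot: [180.0, 0.0, 103.3]
wrist_force: [-1.9, 1.3, 4.8]
width: 0.287
gripper_force: 58.6
```

step_arm([
  [2.0, 0, 0, -0.4, 0],
  [2.0, 0, 0, -0.5, 0],
  [2.0, 0, 0, -0.5, 0],
  [2.0, 0, 0, -0.4, 0],
  [2.0, 0, 0, -0.2, 0],
])

```text
time_s: 12.55
eef_pos: [0.5162, -0.2707, 0.0882]
tool_rot: [179.9, 0.1, 103.3]
wrist_force: [6.5, -4.8, -10.7]
width: 0.285
gripper_force: 59.3
```

step_arm([
  [2.0, 0, 0, -0.1, 0],
  [2.0, 0, 0, 0, 0],
])

```text
time_s: 12.75
eef_pos: [0.5162, -0.2707, 0.0889]
tool_rot: [179.9, 0.1, 103.3]
wrist_force: [6.5, -3.7, -11.6]
width: 0.285
gripper_force: 59.4
```

step_arm([
  [2.0, 0, 0, -0.1, 0],
  [2.0, 0, 0, 0, 0],
])

```text
time_s: 12.95
eef_pos: [0.5162, -0.2707, 0.0898]
tool_rot: [179.9, 0.0, 103.3]
wrist_force: [6.4, -4.4, -11.6]
width: 0.286
gripper_force: 59.4
```

step_arm([
  [2.0, -0.03, 0.03, -0.1, 0],
  [2.0, -0.03, 0.03, -0.1, 0],
  [2.0, 0, 0, 0, 0],
])

```text
time_s: 13.25
eef_pos: [0.5162, -0.2706, 0.0912]
tool_rot: [-180.0, -0.0, 103.3]
wrist_force: [4.6, -3.8, -11.9]
width: 0.287
gripper_force: 59.4
```

step_arm([
  [2.0, 0, 0, -0.1, 0],
  [2.0, 0, 0, 0, 0],
])

```text
time_s: 13.45
eef_pos: [0.5162, -0.2707, 0.0922]
tool_rot: [-180.0, -0.0, 103.3]
wrist_force: [4.3, -3.4, -12.2]
width: 0.287
gripper_force: 59.4
```

step_arm([
  [2.0, 0, 0, -0.1, 0],
  [2.0, 0, 0, 0, 0],
])

```text
time_s: 13.65
eef_pos: [0.5162, -0.2707, 0.093]
tool_rot: [-180.0, -0.0, 103.3]
wrist_force: [5.1, -3.0, -10.8]
width: 0.285
gripper_force: 60.5
```

step_arm([
  [2.0, 0, 0, -0.1, 0],
  [2.0, 0, 0, 0, 0],
])

```text
time_s: 13.85
eef_pos: [0.5162, -0.2706, 0.0931]
tool_rot: [-180.0, -0.0, 103.3]
wrist_force: [7.6, -5.0, -17.8]
width: 0.283
gripper_force: 60.2
```

step_arm([
  [2.0, 0, 0, -0.1, 0],
  [2.0, 0, 0, 0, 0],
])

```text
time_s: 14.05
eef_pos: [0.5161, -0.2706, 0.0931]
tool_rot: [-180.0, -0.0, 103.3]
wrist_force: [9.5, -6.1, -21.2]
width: 0.288
gripper_force: 60.4
```

It's at the stop: z no longer rises and the pull has gone up to 21 N. I'll do a last check before handing in.

step_arm([
  [2.0, 0, 0, 0, 0],
  [2.0, 0, 0, 0, 0],
  [2.0, 0, 0, 0, 0],
  [2.0, 0, 0, 0, 0],
  [2.0, 0, 0, 0, 0],
])

```text
time_s: 14.55
eef_pos: [0.5161, -0.2706, 0.0931]
tool_rot: [-180.0, -0.0, 103.3]
wrist_force: [10.3, -6.9, -20.8]
width: 0.282
gripper_force: 60.4
```

Run:
```python
from station import *
import cv2,numpy as np
d={n:camera(n) for n in("scene","side")};s=get_state();print(s["eef_pos"],s["wrist_force"],s["gripper_force"])
f=lambda a,w,h: cv2.resize(a[:,:,::-1],(w,h),interpolation=cv2.INTER_CUBIC)
im=np.vstack([np.hstack([f(d["scene"]["color"],400,300),f(d["side"]["color"],400,300)]),np.hstack([f(d["scene"]["color"][240:360,110:270],400,300),f(d["side"]["color"][120:240,300:460],400,300)])])
cv2.imwrite("pics/w5.png",im)
```

```text
[ 0.51613918 -0.27062734  0.09312749] [ 10.33170658  -7.08624899 -22.01027893] 60.370775512565444
```

View pics/w5.png

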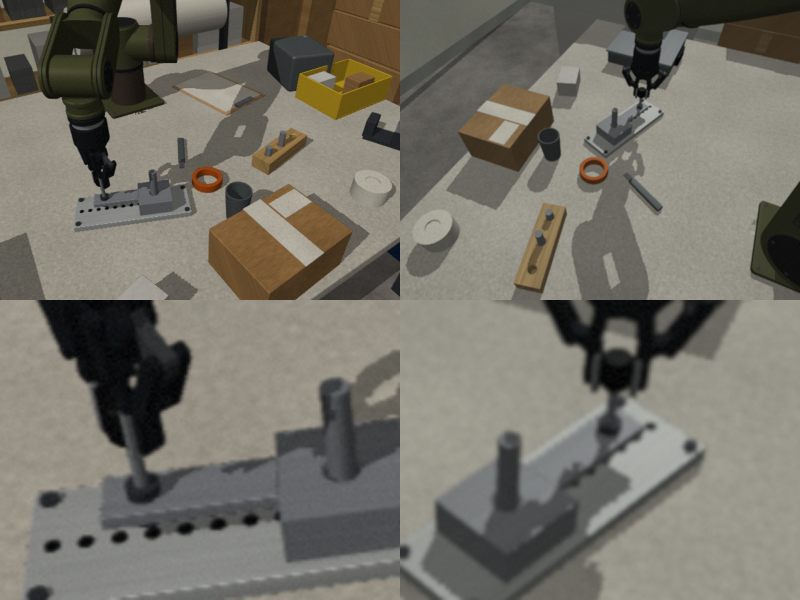

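The knob is held up with a long stretch of stem showing (crop (135,450)). The post is seated, the other two are still in the rack, and the tape, cup and cutter haven't moved. Handing in.

```bash
python3 -c "from station import *;print(sign_off())"
```

```text
the job is handed in; nothing more can be done
None
```

The longest post is fully home in the carriage bore and released, the plunger is held up against its stop, and the job is handed in at about 15 s; the other two posts, tape, cup and cutter are where they were.

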